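# Tally and file the vertebra chunks

## Robot

A 6-joint arm with a two-finger parallel gripper is mounted at the origin on the work surface. World frame = base frame: x ahead of the robot, y to its left, z up, the work surface at z = 0. Lengths are in m, angles in degrees, forces in N, time in s.
With the tool pointing down it reaches from about 0.4 to 0.825 m from the base axis. Payload 7 kg.
Tool frame: the origin (TCP) lies on the centre line of the jaws, within the pads' length; the fingertips stand tip_extent ahead of it and the grasp point (between the pads) lies 2 mm behind it (tip_extent is the distance from the TCP to the fingertips, in m); z points along the fingers, y is the line along which they close (so a half turn about z gives the same grasp; the last joint's range is limited). The gripper opens to 88 mm and grips with 3 to 60 N. Pads are 19 mm wide; open, the fingers measure 130 mm over their backs; the gripper's body (78 mm by 193 mm) begins 47 mm behind the grasp point.
Start: joints at [-60.384, 20.546, 0.682, 0, -70.136, -16.507], TCP at [0.153, -0.657, 0.244] pointing down, gripper open.
Joint ranges: [-176.03, 176.03], [-82.01, 121.73], [-58.28, 71.71], [-173.87, 95.51], [-174.79, -0.11], [-173.66, 173.66]. Speed limits (degrees/s): [136.94, 136.94, 172.46, 180, 180, 180].

## Interface

Orientations are given as [roll, pitch, yaw] about the fixed x, y, z axes, in that order (R = Rz(yaw) Ry(pitch) Rx(roll)).
In Python, from bench import * gives the robot as it stands. The module is installed in compiled form; this text tells all that it offers.
- The arm moves only by the tool carry_out, never from a script. Its argument "moves" is one flat list of numbers, 5 for each row, row after row: the shift along the tool's x, y, z each as a share of 0.3 m, from -1 to 1, then the turn about the tool's z as a share of pi rad, from -1 to 1, then the finger opening in mm, from 0 to 87.6. A call has 1 to 8 rows; each row is the pose to reach, as a shift and turn from the pose commanded when the call began, along the tool's axes at that moment, turning the shorter way round; what a row does not reach only later rows make up. A row lasts 1/12 s, in which the tool goes at most 41.7 mm and 7.16 degrees, less where a joint would pass 70% of its speed; a pose out of reach is approached as far as the arm can. A call with a number of a shift or a turn outside -1 to 1 is refused whole. A call with a gripper value outside its range is refused whole. The fingers move at their own pace and stop on an object; "newtons" is the grip in N (left out, the last holds). Time passes only in rows, so rows that repeat a pose let the fingers close. It gives the time, the measured TCP pose, the force, the opening and the grip force at its end, in the units of the state.
- read_state(): the state, without advancing time (a new reading comes with each control period).
- get_image(name): name is "scene" or "top"; returns a dict with "frame" (400x640x3 uint8, red, green, blue), "fx", "fy", "cx", "cy" (pixels), "R" (3x3) and "t" (3): a world point X has camera coordinates R X + t. Camera axes: x right, y down, z forward; pixel columns grow to the right and rows downward; lengths in m; the calibration is good to about 2 mm. A picture is of the moment at which its call begins. There is no depth.
- finish_job(): hands the job in; it is judged then, once.
The state is a dict: "t": time; "joint_pos": joint angles; "qvel": joint speeds; "tau": joint torques, N m; "position": TCP position; "eef_rot": TCP orientation; "wrist_force": force on the tool from outside, world axes, zero at the start; "ft_torque": the same for the moment, N m; "grip_width": finger opening in m; "grasp_force": force on a finger pad.
Only numpy, scipy, OpenCV 4.12 (cv2) and the standard library are available. Lean on these libraries where they do the work, as an engineer would, in place of code of your own. Each camera call takes 0.05 s, during which the arm holds its last target. There are 200 camera calls.

## Task

Count and file the vertebra chunks: first turn the tally counter's selector to the position marked with the long bar and leave it there, then press the counter's key fully once for every vertebra chunk there is, so that the dial shows their number. Put every vertebra chunk into the open drawer of the steel case and, when all are in, push the drawer fully shut. Leave the rib, jaw and shell pieces where they lie.

Things in the scene. Friction and masses are not known exactly. Their poses are not given: they have to be found in the camera images.
- vert1_mid (a point): Vertebra chunk (a find to be filed; absent in some starts): brown fossil spool 36 mm across and 30 mm high standing on its flat end, with one stub of spine, 10 mm wide and 18 mm high, reaching 30 mm from the axis along its own +x; about 60 g. Point: on the axis, half-way up; z is the spool's axis.
- vert2_mid (a point): Vertebra chunk (a find to be filed; absent in some starts): brown fossil spool 40 mm across and 32 mm high standing on its flat end, with one stub of spine, 10 mm wide and 18 mm high, reaching 32 mm from the axis along its own +x; about 60 g. Point: on the axis, half-way up; z is the spool's axis.
- vert3_mid (a point): Vertebra chunk (a find to be filed; absent in some starts): brown fossil spool 38 mm across and 28 mm high standing on its flat end, with one stub of spine, 10 mm wide and 18 mm high, reaching 31 mm from the axis along its own +x; about 60 g. Point: on the axis, half-way up; z is the spool's axis.
- vert4_mid (a point): Vertebra chunk (a find to be filed; absent in some starts): brown fossil spool 34 mm across and 32 mm high standing on its flat end, with one stub of spine, 10 mm wide and 18 mm high, reaching 29 mm from the axis along its own +x; about 60 g. Point: on the axis, half-way up; z is the spool's axis.
- vert5_mid (a point): Vertebra chunk (a find to be filed; absent in some starts): brown fossil spool 42 mm across and 30 mm high standing on its flat end, with one stub of spine, 10 mm wide and 18 mm high, reaching 33 mm from the axis along its own +x; about 60 g. Point: on the axis, half-way up; z is the spool's axis.
- drawer_floor (a point): Centre of the inner floor of the steel case's drawer (22 mm above the table); x points into the case (away from the open front), y along the drawer's width, z up. Inside 195 mm (x) by 258 mm (y), walls 51 mm high above this floor. When the drawer is pulled out, the part with x below about (drawer joint value - 0.104 m) lies open to the sky; the rest is under the case's top, 95 mm above the table.
- case_drawer0 (a joint): The drawer's slide: 0 is fully shut, grows to 0.165 m as it is pulled out towards the robot. Starts out by about 0.15 m. Runs with about 1 N of friction and stays where it is left.
- case_drawer0_handle (a point): Grip point of the drawer's bar handle, 57 mm above the table: a horizontal bar along the drawer's y, 120 mm long and about 10 mm thick, standing 35 mm out from the drawer's front; pushing the bar along the drawer's +x shuts the drawer.
- selector (a joint): Category selector knob of the tally counter, rad, growing clockwise seen from above. Five clicking detents 30 degrees apart: 0, 0.524, 1.047, 1.571, 2.094; let go, it snaps to the nearest (about 0.1 N m to turn past a click). The first, second, third and fifth positions are marked with a round dot on the casing, the fourth (1.571) with an 18 mm long bar.
- selector_grip (a point): Middle of the selector's grip bar (44 mm long, 12 mm wide, 30 mm high), on the turning axis, 15 mm below the bar's top; x runs along the bar to its pointing end (white line on top), z up. About 82 mm above the table; the bar stands on a disc of 44 mm whose top is 15 mm below this point.
- key (a joint): The counter's sprung key (a lever in front of the casing): 0 at rest, up; 0.36 rad fully down on its stop; springs back by itself in about 0.4 s. Takes 2 N at first and about 5 N at the pad to reach its stop; more than 12 N is never needed.
- key_pad (a point): Middle of the top of the key's black pad (32 mm by 30 mm), about 52 mm above the table at rest and 22 mm lower when fully down; it swings about an axis 62 mm behind it. x points from the pad to the casing.
- tally (a joint): The counter's dial hand, rad, clockwise: 0 is none counted, and each full stroke of the key (down to its stop, then all the way up) moves it on by one mark, 0.628 rad. A stroke that stops short moves it part of the way and the next full stroke completes the same count; it cannot be turned back.
- tally_dial (a point): Centre of the counter's round white dial, 68 mm above the table, beside the selector.
- counter: Grey tally counter, fixed: casing 120 mm (x) by 180 mm (y) by 60 mm high, origin under its centre. Its key sticks out of the front (own -x) by 84 mm at own y = -45 mm; dial at own (-20, -45) mm; selector at own (0, 45) mm.
- rib: Rib fragment, a tan curved bar 62 mm long and 10 mm thick lying along its x among the finds; to be left alone.
- jaw: Jaw fragment, a tan slab 56 by 20 by 10 mm with four dark teeth; to be left alone.
- plate: Flat shell plate, 42 by 36 by 9 mm, brown; to be left alone.
Things that resemble listed ones, but are neither listed nor needed, are in the scene too. Leave any blue or pink look-alike of the part that bears vert4_mid alone.

How it is judged (in metres and radians):
On the way:
1. the selector stands at the long bar mark before anything is counted (value of joint selector between 1.451 and 1.691 rad and value of joint tally below 0.2 rad), for 0.3 s.
At the end, for the whole second after the job is handed in: Selector at the long bar (1.571 rad, within 0.12); dial at as many counts as there are chunks (0.628 rad each, within 0.25; 'height above 10 m' only marks an absent chunk); key up; all chunks at rest in the drawer, shut to within 8 mm; rib, jaw and plate within 5 cm of their starts (value of joint selector between 1.451 and 1.691 rad and (value of joint tally between 1.6349 and 2.1349 rad or value of joint tally between 2.2632 and 2.7632 rad or value of joint tally between 2.8915 and 3.3915 rad) and ((height (world z) of vert1_mid above 10 m and value of joint tally above -10 rad) or (height (world z) of vert2_mid above 10 m and value of joint tally above -10 rad) or (height (world z) of vert3_mid above 10 m and value of joint tally above -10 rad) or (height (world z) of vert4_mid above 10 m and value of joint tally above -10 rad) or (height (world z) of vert5_mid above 10 m and value of joint tally above -10 rad) or value of joint tally above 2.82735 rad) and ((height (world z) of each of vert2_mid, vert1_mid above 10 m and value of joint tally above -10 rad) or (height (world z) of each of vert3_mid, vert1_mid above 10 m and value of joint tally above -10 rad) or (height (world z) of each of vert3_mid, vert2_mid above 10 m and value of joint tally above -10 rad) or (height (world z) of each of vert4_mid, vert1_mid above 10 m and value of joint tally above -10 rad) or (height (world z) of each of vert4_mid, vert2_mid above 10 m and value of joint tally above -10 rad) or (height (world z) of each of vert4_mid, vert3_mid above 10 m and value of joint tally above -10 rad) or (height (world z) of each of vert5_mid, vert1_mid above 10 m and value of joint tally above -10 rad) or (height (world z) of each of vert5_mid, vert2_mid above 10 m and value of joint tally above -10 rad) or (height (world z) of each of vert5_mid, vert3_mid above 10 m and value of joint tally above -10 rad) or (height (world z) of each of vert5_mid, vert4_mid above 10 m and value of joint tally above -10 rad) or value of joint tally above 2.19905 rad) and (not (height (world z) of vert1_mid above 10 m and value of joint tally above -10 rad) or value of joint tally below 2.82735 rad) and (not (height (world z) of vert2_mid above 10 m and value of joint tally above -10 rad) or value of joint tally below 2.82735 rad) and (not (height (world z) of vert3_mid above 10 m and value of joint tally above -10 rad) or value of joint tally below 2.82735 rad) and (not (height (world z) of vert4_mid above 10 m and value of joint tally above -10 rad) or value of joint tally below 2.82735 rad) and (not (height (world z) of vert5_mid above 10 m and value of joint tally above -10 rad) or value of joint tally below 2.82735 rad) and (not (height (world z) of each of vert2_mid, vert1_mid above 10 m and value of joint tally above -10 rad) or value of joint tally below 2.19905 rad) and (not (height (world z) of each of vert3_mid, vert1_mid above 10 m and value of joint tally above -10 rad) or value of joint tally below 2.19905 rad) and (not (height (world z) of each of vert3_mid, vert2_mid above 10 m and value of joint tally above -10 rad) or value of joint tally below 2.19905 rad) and (not (height (world z) of each of vert4_mid, vert1_mid above 10 m and value of joint tally above -10 rad) or value of joint tally below 2.19905 rad) and (not (height (world z) of each of vert4_mid, vert2_mid above 10 m and value of joint tally above -10 rad) or value of joint tally below 2.19905 rad) and (not (height (world z) of each of vert4_mid, vert3_mid above 10 m and value of joint tally above -10 rad) or value of joint tally below 2.19905 rad) and (not (height (world z) of each of vert5_mid, vert1_mid above 10 m and value of joint tally above -10 rad) or value of joint tally below 2.19905 rad) and (not (height (world z) of each of vert5_mid, vert2_mid above 10 m and value of joint tally above -10 rad) or value of joint tally below 2.19905 rad) and (not (height (world z) of each of vert5_mid, vert3_mid above 10 m and value of joint tally above -10 rad) or value of joint tally below 2.19905 rad) and (not (height (world z) of each of vert5_mid, vert4_mid above 10 m and value of joint tally above -10 rad) or value of joint tally below 2.19905 rad) and x of vert1_mid in the frame of drawer_floor between -0.1 and 0.1 m and y of vert1_mid in the frame of drawer_floor between -0.13 and 0.13 m and z of vert1_mid in the frame of drawer_floor between 0 and 0.05 m and linear speed of each of vert1, vert2, vert3, vert4, vert5 below 0.03 m/s and x of vert2_mid in the frame of drawer_floor between -0.1 and 0.1 m and y of vert2_mid in the frame of drawer_floor between -0.13 and 0.13 m and z of vert2_mid in the frame of drawer_floor between 0 and 0.05 m and x of vert3_mid in the frame of drawer_floor between -0.1 and 0.1 m and y of vert3_mid in the frame of drawer_floor between -0.13 and 0.13 m and z of vert3_mid in the frame of drawer_floor between 0 and 0.05 m and x of vert4_mid in the frame of drawer_floor between -0.1 and 0.1 m and y of vert4_mid in the frame of drawer_floor between -0.13 and 0.13 m and z of vert4_mid in the frame of drawer_floor between 0 and 0.05 m and x of vert5_mid in the frame of drawer_floor between -0.1 and 0.1 m and y of vert5_mid in the frame of drawer_floor between -0.13 and 0.13 m and z of vert5_mid in the frame of drawer_floor between 0 and 0.05 m and value of joint case_drawer0 below 0.008 m and value of joint key below 0.06 rad and distance of each of rib, jaw, plate from where it was at the start of the episode below 0.05 m); the robot touches nothing.
It fails at once if the key's count went on while the selector was not at the long bar mark (value of joint tally above 0.3 rad and not (value of joint selector between 1.451 and 1.691 rad)).
It fails at once if the rib, jaw or shell piece was moved more than 5 cm (distance of any of rib, jaw, plate from where it was at the start of the episode above 0.05 m).
Of vert1, vert2, vert3, vert4, vert5 only 3 to 5 are there at a start; the rules pass over those that are not, and their reading is None.
At some moment in a run one of vert1, vert2, vert3, vert4, vert5 may be knocked a few centimetres aside while the robot is not near it.
Once in a run the grip may slacken for a moment while it holds something.
It also fails if it takes over 210 s, if anything falls off the work surface, if the arm or the gripper's body presses on something with over 40 N, if the wrist force passes 120 N, or if a joint passes its speed limit or range.

## Working session

There is one attempt and no reset: what is moved stays moved. The work goes in short steps, Python scripts to look and compute and a tool call to move; the robot and the scene stay as the last step left them, time stands still between calls to the robot, and variables do not carry over. Pictures are saved under pics/ and viewed, at most 14 in all, crops included, and the job is handed in when it is done.

Besides the shell and the picture viewer there is one more tool, called by a JSON object that holds its "op" and its "data", one argument or row to a line. carry_out: Moves the arm, as the interface text tells. Shift numbers are shares of 0.3 m and turn numbers shares of pi rad, none past 1 either way. Its arguments: {"type":"object","properties":{"moves":{"type":"array","items":{"type":"number"}},"newtons":{"type":"number"}},"required":["moves"]}

```bash
mkdir -p pics
cat > h.py <<'E'
from bench import *
import numpy as np, cv2
def snap(name,fn):
    im=get_image(name); cv2.imwrite('pics/'+fn,im['frame'][:,:,::-1]); np.savez('pics/'+fn+'.npz',**im); return im
def ray(im,u,v,z):
    R=np.array(im['R']);t=np.array(im['t']);c=-R.T@t
    d=R.T@np.array([(u-im['cx'])/im['fx'],(v-im['cy'])/im['fy'],1]); return c+d*(z-c[2])/d[2]
def proj(im,X):
    p=np.array(im['R'])@np.array(X)+np.array(im['t']); return [im['fx']*p[0]/p[2]+im['cx'],im['fy']*p[1]/p[2]+im['cy']]
E
python3 - <<'E'
from h import *
for n in('top','scene'):
    im=snap(n,n+'1.png'); R=np.array(im['R']);print(n,im['fx'],im['fy'],im['cx'],im['cy'],-R.T@im['t'],R.round(3).tolist())
print(read_state())
E
```

```text
top 370.60684401421014 370.60684401421014 319.4454591542074 204.67913368735344 [0.51866666 0.05507633 0.88511412] [[0.027, -0.999, -0.019], [-0.995, -0.025, -0.095], [0.095, 0.022, -0.995]]
scene 404.1895660304859 404.1895660304859 317.5704433410091 199.87957385075734 [ 1.50936097 -0.02635623  0.71756027] [[0.11, 0.994, 0.023], [0.569, -0.044, -0.821], [-0.815, 0.103, -0.57]]
{'t': 0.1, 'joint_pos': array([-6.03816596e+01,  2.05870454e+01,  6.38157876e-01, -1.68117841e-02,
       -7.01352648e+01, -1.65080183e+01]), 'qvel': array([ 0.02349356, -0.01580848,  0.12969947,  0.02388086,  0.03598733,
        0.10037755]), 'tau': array([-2.87544397e-03, -5.84161735e+01,  2.93750525e+01,  7.01558679e+00,
        1.01311225e-02, -6.97946643e-05]), 'position': array([ 0.15299654, -0.65700653,  0.24271591]), 'eef_rot': array([ 1.79914825e+02, -8.76043894e-03, -1.66895396e+02]), 'wrist_force': array([-0.29571014,  0.39597873,  0.60050486]), 'ft_torque': array([-0.01313113,  0.03432582,  0.03199025]), 'grasp_force': 0.0, 'grip_width': 0.08824479032514441}
```

View pics/top1.png

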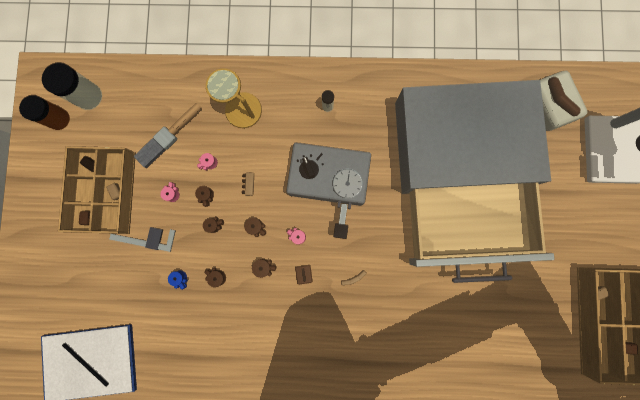

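View pics/scene1.png

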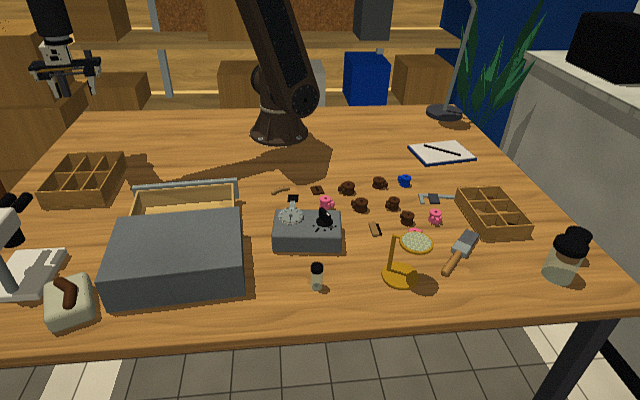

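The top picture shows five brown spools near (204,195), (213,225), (254,227), (215,277) and (263,267). It also shows pink and blue decoys, the counter at (330,175) with its selector at (309,168), and the drawer around (470,220).

Run:
```python
from h import *
f=cv2.imread('pics/top1.png')
a=cv2.resize(f[140:300,150:290],None,fx=3.7,fy=3.7,interpolation=cv2.INTER_CUBIC)
b=cv2.resize(f[140:250,280:380],None,fx=5,fy=5,interpolation=cv2.INTER_CUBIC)
cv2.imwrite('pics/a.png',a);cv2.imwrite('pics/b.png',b)
im=dict(np.load('pics/top1.png.npz'))
hsv=cv2.cvtColor(f,cv2.COLOR_BGR2HSV)
m=cv2.inRange(f,(0,0,0),(60,70,95))
roi=np.zeros_like(m);roi[180:295,185:285]=255
n,l,s,c=cv2.connectedComponentsWithStats(m&roi)
for i in range(1,n):
    if s[i,4]>40:print(s[i],c[i].round(1),ray(im,*c[i],0.02).round(3))
```

```text
[196 186  18  21 267] [204.4 195.2] [0.617 0.347 0.02 ]
[203 217  21  16 243] [212.5 224.5] [0.548 0.323 0.02 ]
[244 218  22  19 265] [254.1 226.5] [0.546 0.225 0.02 ]
[252 259  24  18 257] [262.1 266.9] [0.453 0.203 0.02 ]
[205 267  21  20 298] [215.  276.8] [0.427 0.311 0.02 ]
```

View pics/a.png

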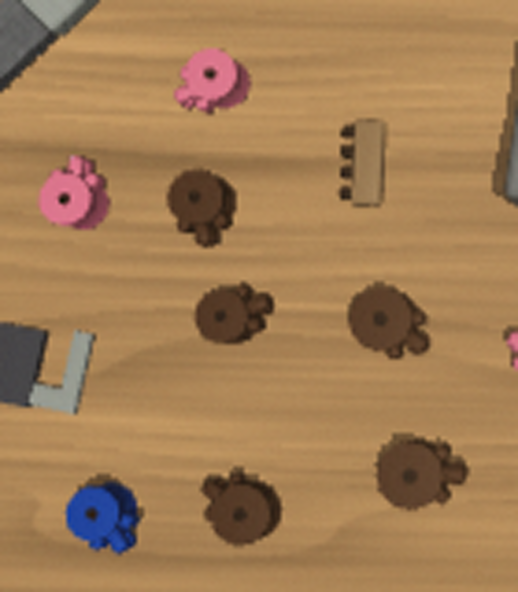

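View pics/b.png

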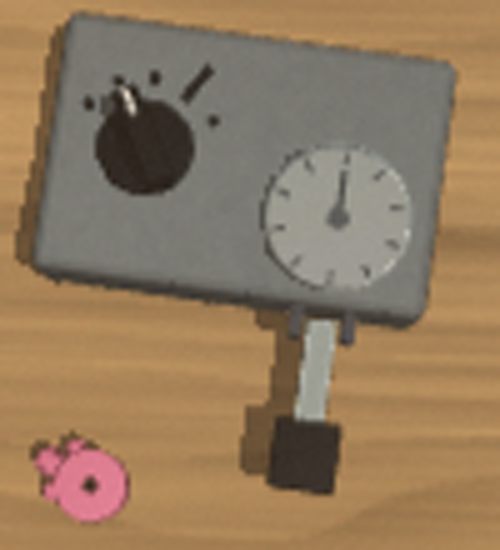

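The crops confirm five brown spools, and I have their spine directions. The counter's pointer looks set near dot 2, with the bar mark at crop position (198,83). Next I measure the counter and drawer geometry.

Run:
```python
from h import *
import bench
print([x for x in dir(bench) if not x.startswith('_')], getattr(bench,'tip_extent',None))
im=dict(np.load('pics/top1.png.npz'))
f=cv2.imread('pics/top1.png')
cv2.imwrite('pics/c.png',cv2.resize(f[170:290,400:560],None,fx=4.8,fy=4.8,interpolation=cv2.INTER_CUBIC))
B=lambda u,v,z:ray(im,(u+.5)/5-.5+280,(v+.5)/5-.5+140,z)
A=lambda u,v,z:ray(im,(u+.5)/3.7-.5+150,(v+.5)/3.7-.5+140,z)
for n,u,v,z in [('disc',145,147,.067),('d0',88,103,.06),('d1',118,80,.06),('d2',155,77,.06),('bar',198,83,.06),('d4',213,121,.06),('ptr',125,98,.097),('dial',338,217,.068),('pad',304,455,.052),('cTL',75,15,.06),('cTR',455,65,.06),('cBL',35,268,.06),('cBR',415,325,.06)]:
    print(n,B(u,v,z).round(4))
H=[('A',195,197,208,240,.03),('B',220,316,264,303,.03),('C',380,319,418,340,.03),('D',410,475,457,470,.03),('E',240,513,213,482,.03)]
for n,u,v,a,b,z in H:
    p=A(u,v,z);q=A(a,b,.018);d=q-p;print(n,p.round(4),'spine deg',np.degrees(np.arctan2(d[1],d[0])).round(0))
```

```text
['IKError', 'finish_job', 'get_image', 'read_state', 'tip_extent'] 0.017
disc [0.6762 0.0992 0.067 ]
d0 [0.6971 0.1261 0.06  ]
d1 [0.708  0.1128 0.06  ]
d2 [0.7098 0.096  0.06  ]
bar [0.7075 0.0765 0.06  ]
d4 [0.6902 0.0692 0.06  ]
ptr [0.6917 0.1069 0.097 ]
dial [0.6464 0.0123 0.068 ]
pad [0.5408 0.0246 0.052 ]
cTL [0.7377 0.1333 0.06  ]
cTR [ 0.7184 -0.0395  0.06  ]
cBL [0.6213 0.1475 0.06  ]
cBR [ 0.5998 -0.0234  0.06  ]
A [0.621  0.3483 0.03  ] spine deg -167.0
B [0.5463 0.3282 0.03  ] spine deg -69.0
C [0.547  0.2275 0.03  ] spine deg -119.0
D [0.4512 0.2047 0.03  ] spine deg -84.0
E [0.425  0.3091 0.03  ] spine deg 51.0
```

View pics/c.png

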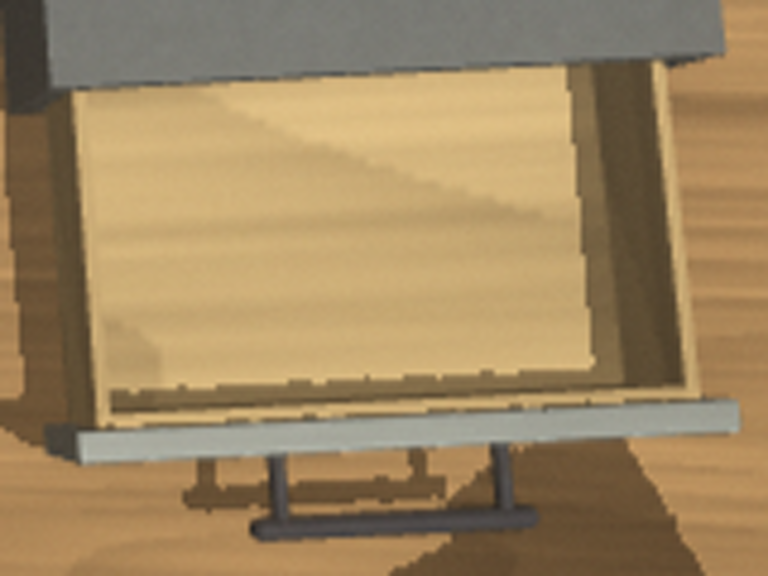

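The drawer crop shows the front panel from crop (78,445) to (740,415) and the handle bar from (255,530) to (537,515). The selector points at 25° in world axes, which is dot 2. The bar is at −37°, so it needs a 60° clockwise turn.

```bash
cat > plan.py <<'E'
import json,math,os,sys,numpy as np
# commanded pose kept in cmd.json; targets: (x,y,z,yaw,mm,extra_rows). Prints compact rows per call
def wrap(a): return (a+180)%360-180
def plan(T):
    p=json.load(open('cmd.json')) if os.path.exists('cmd.json') else [.153,-.657,.244,-166.9]
    p=list(p)
    for T_ in T:
        x,y,z,yaw,w,e=T_
        while True:
            d=np.array([x,y,z])-p[:3]; dy=wrap(yaw-p[3])
            n=max(np.linalg.norm(d)/.0400,abs(dy)/6.9)
            k=1 if n<=7.01 else 7/n
            rows=min(8,math.ceil(n*k-1e-6)+(1 if k<1 else e))
            rows=max(rows,1)
            c,s=math.cos(math.radians(p[3])),math.sin(math.radians(p[3]))
            sh=[(c*d[0]+s*d[1])*k/.3,(s*d[0]-c*d[1])*k/.3,-d[2]*k/.3,-dy*k/180]
            sh=[round(float(v),3) for v in sh]
            print(sh,w,'x',rows)
            p[0]+=.3*(c*sh[0]+s*sh[1]);p[1]+=.3*(s*sh[0]-c*sh[1]);p[2]-=.3*sh[2];p[3]-=180*sh[3]
            if k==1: break
    json.dump(p,open('cmd.json','w')); print('end',np.round(p,4))
E
python3 - <<'E'
from plan import *
from h import *
im=dict(np.load('pics/top1.png.npz'))
C=lambda u,v,z:ray(im,(u+.5)/4.8-.5+400,(v+.5)/4.8-.5+170,z).round(4)
for a in [('frontL',78,432,.08),('frontR',740,402,.08),('hL',262,528,.06),('hR',532,515,.06),('wallTL',76,92,.073),('wallBL',98,424,.073),('wallTR',655,62,.073),('wallBR',692,392,.073),('caseL',50,88,.095),('caseR',724,52,.095)]: print(a[0],C(*a[1:]))
plan([(.675,.099,.18,-156.8,40,1),(.675,.099,.088,-156.8,40,2)])
E
```

```text
frontL [ 0.4823 -0.1371  0.08  ]
frontR [ 0.5036 -0.4293  0.08  ]
hL [ 0.4405 -0.2251  0.06  ]
hR [ 0.4499 -0.3466  0.06  ]
wallTL [ 0.6364 -0.1375  0.073 ]
wallBL [ 0.4858 -0.1477  0.073 ]
wallTR [ 0.6565 -0.4003  0.073 ]
wallBR [ 0.5074 -0.4125  0.073 ]
caseL [ 0.6347 -0.1208  0.095 ]
caseR [ 0.658  -0.4184  0.095 ]
[-0.689, 0.626, 0.065, -0.017] 40 x 8
[-0.721, 0.589, 0.065, -0.017] 40 x 8
[-0.752, 0.549, 0.065, -0.017] 40 x 8
[-0.226, 0.147, 0.018, -0.005] 40 x 4
[0.0, 0.0, 0.307, -0.0] 40 x 5
end [ 6.7520e-01  9.9000e-02  8.8000e-02 -1.5682e+02]
```

{"op": "carry_out", "data": {
  "moves": [-0.689, 0.626, 0.065, -0.017, 40, -0.689, 0.626, 0.065, -0.017, 40, -0.689, 0.626, 0.065, -0.017, 40, -0.689, 0.626, 0.065, -0.017, 40, -0.689, 0.626, 0.065, -0.017, 40, -0.689, 0.626, 0.065, -0.017, 40, -0.689, 0.626, 0.065, -0.017, 40, -0.689, 0.626, 0.065, -0.017, 40],
  "newtons": 20
}}

```text
t: 0.77
position: [0.3138, -0.4239, 0.2238]
eef_rot: [180.0, 0.0, -163.6]
wrist_force: [-0.5, 0.4, -0.8]
grip_width: 0.0417
grasp_force: 0.0
```

{"op": "carry_out", "data": {
  "moves": [-0.721, 0.589, 0.065, -0.017, 40, -0.721, 0.589, 0.065, -0.017, 40, -0.721, 0.589, 0.065, -0.017, 40, -0.721, 0.589, 0.065, -0.017, 40, -0.721, 0.589, 0.065, -0.017, 40, -0.721, 0.589, 0.065, -0.017, 40, -0.721, 0.589, 0.065, -0.017, 40, -0.721, 0.589, 0.065, -0.017, 40]
}}

```text
t: 1.43
position: [0.4728, -0.1943, 0.204]
eef_rot: [180.0, 0.0, -160.6]
wrist_force: [0.0, -0.7, 0.4]
grip_width: 0.0402
grasp_force: 0.0
```

{"op": "carry_out", "data": {
  "moves": [-0.752, 0.549, 0.065, -0.017, 40, -0.752, 0.549, 0.065, -0.017, 40, -0.752, 0.549, 0.065, -0.017, 40, -0.752, 0.549, 0.065, -0.017, 40, -0.752, 0.549, 0.065, -0.017, 40, -0.752, 0.549, 0.065, -0.017, 40, -0.752, 0.549, 0.065, -0.017, 40, -0.752, 0.549, 0.065, -0.017, 40]
}}

```text
t: 2.1
position: [0.6316, 0.0359, 0.1834]
eef_rot: [-180.0, -0.0, -157.5]
wrist_force: [0.7, -0.6, 0.4]
grip_width: 0.0399
grasp_force: 0.0
```

{"op": "carry_out", "data": {
  "moves": [-0.226, 0.147, 0.018, -0.005, 40, -0.226, 0.147, 0.018, -0.005, 40, -0.226, 0.147, 0.018, -0.005, 40, -0.226, 0.147, 0.018, -0.005, 40]
}}

```text
t: 2.43
position: [0.6755, 0.0998, 0.178]
eef_rot: [180.0, -0.1, -156.7]
wrist_force: [-0.1, -1.1, -0.2]
grip_width: 0.04
grasp_force: 0.0
```

{"op": "carry_out", "data": {
  "moves": [0, 0, 0.307, 0, 40, 0, 0, 0.307, 0, 40, 0, 0, 0.307, 0, 40, 0, 0, 0.307, 0, 40, 0, 0, 0.307, 0, 40]
}}

```text
t: 2.85
position: [0.6747, 0.0976, 0.0878]
eef_rot: [-180.0, -0.1, -156.8]
wrist_force: [0.5, 0.6, 0.4]
grip_width: 0.04
grasp_force: 0.0
```

{"op": "carry_out", "data": {
  "moves": [0, 0, 0, 0, 5, 0, 0, 0, 0, 5, 0, 0, 0, 0, 5, 0, 0, 0, 0, 5, 0, 0, 0, 0, 5, 0, 0, 0, 0, 5]
}}

```text
t: 3.35
position: [0.6751, 0.0988, 0.088]
eef_rot: [180.0, 0.0, -156.8]
wrist_force: [-1.4, 0.9, 2.4]
grip_width: 0.0121
grasp_force: 20.0
```

{"op": "carry_out", "data": {
  "moves": [0, 0, 0, 0.17, 5, 0, 0, 0, 0.17, 5, 0, 0, 0, 0.17, 5, 0, 0, 0, 0.17, 5, 0, 0, 0, 0.17, 5, 0, 0, 0, 0.17, 5]
}}

```text
t: 3.85
position: [0.6751, 0.0989, 0.0879]
eef_rot: [180.0, 0.0, 172.5]
wrist_force: [-1.9, 1.4, 2.7]
grip_width: 0.012
grasp_force: 20.0
```

{"op": "carry_out", "data": {
  "moves": [0, 0, 0, 0.17, 5, 0, 0, 0, 0.17, 5, 0, 0, 0, 0.17, 5, 0, 0, 0, 0.17, 5, 0, 0, 0, 0.17, 5, 0, 0, 0, 0.17, 5, 0, 0, 0, 0.17, 5]
}}

```text
t: 4.43
position: [0.6752, 0.099, 0.0879]
eef_rot: [180.0, 0.0, 142.2]
wrist_force: [-1.6, 2.3, 3.9]
grip_width: 0.0117
grasp_force: 20.0
```

{"op": "carry_out", "data": {
  "moves": [0, 0, 0, 0, 40, 0, 0, 0, 0, 40, 0, 0, 0, 0, 40, 0, 0, 0, 0, 40, 0, 0, -0.3, 0, 40, 0, 0, -0.3, 0, 40, 0, 0, -0.3, 0, 40]
}}

```text
t: 5.02
position: [0.6786, 0.099, 0.1852]
eef_rot: [179.6, 0.4, 142.1]
wrist_force: [1.9, 0.8, 2.2]
grip_width: 0.0395
grasp_force: 0.0
```

Run:
```python
from plan import *
json.dump([.6752,.099,.178,-156.8-61.2],open('cmd.json','w'))
plan([(.539,.0247,.14,-186.8,0,1),(.539,.0247,.078,-186.8,0,2)])
```

```text
[0.205, -0.475, 0.127, -0.173] 0 x 6
[0.0, 0.0, 0.206, -0.0] 0 x 4
end [ 5.3900e-01  2.4600e-02  7.8100e-02 -1.8686e+02]
```

{"op": "carry_out", "data": {
  "moves": [0.205, -0.475, 0.127, -0.173, 0, 0.205, -0.475, 0.127, -0.173, 0, 0.205, -0.475, 0.127, -0.173, 0, 0.205, -0.475, 0.127, -0.173, 0, 0.205, -0.475, 0.127, -0.173, 0, 0.205, -0.475, 0.127, -0.173, 0]
}}

```text
t: 5.52
position: [0.5373, 0.0232, 0.1396]
eef_rot: [180.0, 0.0, 173.2]
wrist_force: [0.4, 0.1, 0.7]
grip_width: 0.0055
grasp_force: 0.0
```

Run:
```python
from h import *
a=snap('top','top2.png')['frame'][135:250,260:390,::-1]; b=snap('scene','sc2.png')['frame'][150:260,250:380,::-1]
cv2.imwrite('pics/d.png',np.hstack([cv2.resize(x,(400,400*x.shape[0]//x.shape[1]),interpolation=cv2.INTER_CUBIC)[:330] for x in (a,b)]))
```

```text
(no output)
```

View pics/d.png

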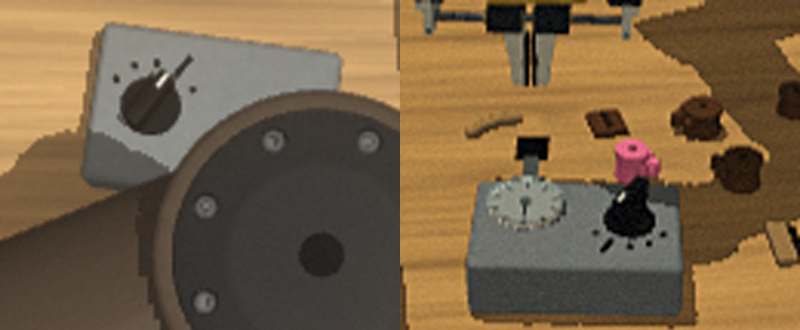

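The pointer now lines up with the long bar mark, at left-panel position (165,80), and the closed fingers are above the key pad. Pressing next.

{"op": "carry_out", "data": {
  "moves": [0, 0, 0.206, 0, 0, 0, 0, 0.206, 0, 0, 0, 0, 0.206, 0, 0, 0, 0, 0.206, 0, 0]
}}

```text
t: 5.95
position: [0.5394, 0.0244, 0.0771]
eef_rot: [-179.9, -0.1, 173.1]
wrist_force: [0.5, 0.4, 0.3]
grip_width: 0.0004
grasp_force: 0.0
```

{"op": "carry_out", "data": {
  "moves": [0, 0, 0.1, 0, 0, 0, 0, 0.1, 0, 0, 0, 0, 0.1, 0, 0]
}}

```text
t: 6.2
position: [0.5421, 0.0258, 0.0504]
eef_rot: [179.9, 0.3, 173.2]
wrist_force: [-0.6, 2.0, 6.0]
grip_width: 0.0002
grasp_force: 2.7
```

{"op": "carry_out", "data": {
  "moves": [0, 0, 0.012, 0, 0, 0, 0, 0.012, 0, 0, 0, 0, 0.012, 0, 0]
}}

```text
t: 6.45
position: [0.5425, 0.0258, 0.0493]
eef_rot: [179.9, 0.4, 173.2]
wrist_force: [-8.8, 2.7, 28.2]
grip_width: 0.0004
grasp_force: 15.2
```

The key is on its stop, with force rising to 28 N at 49 mm. Four more strokes, then I check the dial.

{"op": "carry_out", "data": {
  "moves": [0, 0, -0.112, 0, 0, 0, 0, -0.112, 0, 0, 0, 0, -0.112, 0, 0, 0, 0, -0.112, 0, 0, 0, 0, -0.112, 0, 0, 0, 0, -0.112, 0, 0, 0, 0, -0.112, 0, 0, 0, 0, -0.112, 0, 0]
}}

```text
t: 7.12
position: [0.5387, 0.0242, 0.0772]
eef_rot: [-180.0, -0.1, 173.1]
wrist_force: [0.1, -0.1, -0.3]
grip_width: 0.0006
grasp_force: 0.0
```

{"op": "carry_out", "data": {
  "moves": [0, 0, 0.107, 0, 0, 0, 0, 0.107, 0, 0, 0, 0, 0.107, 0, 0, 0, 0, 0.107, 0, 0]
}}

```text
t: 7.45
position: [0.5427, 0.0252, 0.0494]
eef_rot: [179.9, 0.4, 173.3]
wrist_force: [-3.9, 0.9, 29.7]
grip_width: 0.0006
grasp_force: 15.0
```

{"op": "carry_out", "data": {
  "moves": [0, 0, -0.107, 0, 0, 0, 0, -0.107, 0, 0, 0, 0, -0.107, 0, 0, 0, 0, -0.107, 0, 0, 0, 0, -0.107, 0, 0, 0, 0, -0.107, 0, 0, 0, 0, -0.107, 0, 0, 0, 0, -0.107, 0, 0]
}}

```text
t: 8.12
position: [0.5386, 0.0241, 0.077]
eef_rot: [-180.0, -0.1, 173.1]
wrist_force: [0.1, -0.1, 0.0]
grip_width: 0.0004
grasp_force: 0.0
```

{"op": "carry_out", "data": {
  "moves": [0, 0, 0.108, 0, 0, 0, 0, 0.108, 0, 0, 0, 0, 0.108, 0, 0, 0, 0, 0.108, 0, 0]
}}

```text
t: 8.45
position: [0.542, 0.0253, 0.049]
eef_rot: [179.9, 0.4, 173.3]
wrist_force: [-6.8, 2.0, 33.0]
grip_width: 0.0005
grasp_force: 16.2
```

{"op": "carry_out", "data": {
  "moves": [0, 0, -0.108, 0, 0, 0, 0, -0.108, 0, 0, 0, 0, -0.108, 0, 0, 0, 0, -0.108, 0, 0, 0, 0, -0.108, 0, 0, 0, 0, -0.108, 0, 0, 0, 0, -0.108, 0, 0, 0, 0, -0.108, 0, 0]
}}

```text
t: 9.12
position: [0.5386, 0.0241, 0.077]
eef_rot: [-180.0, -0.1, 173.1]
wrist_force: [0.2, -0.8, 0.6]
grip_width: 0.0005
grasp_force: 0.0
```

Run:
```python
from h import *
b=snap('scene','sc3.png')['frame'][160:260,255:355,::-1]
cv2.imwrite('pics/e.png',cv2.resize(b,(500,500),interpolation=cv2.INTER_CUBIC))
```

```text
(no output)
```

View pics/e.png

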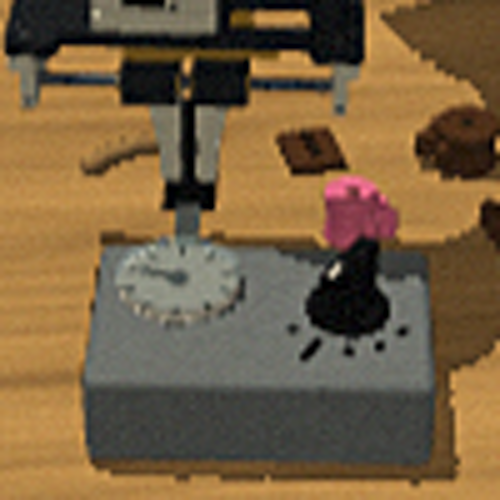

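The scene camera faces the dial from behind, so zero points down. The hand now points left and slightly up, about 108°, which is three counts. Two more strokes.

{"op": "carry_out", "data": {
  "moves": [0, 0, 0.107, 0, 0, 0, 0, 0.107, 0, 0, 0, 0, 0.107, 0, 0, 0, 0, 0.107, 0, 0]
}}

```text
t: 9.5
position: [0.5421, 0.0253, 0.0492]
eef_rot: [179.9, 0.4, 173.3]
wrist_force: [-5.6, 2.1, 29.6]
grip_width: 0.0006
grasp_force: 14.6
```

{"op": "carry_out", "data": {
  "moves": [0, 0, -0.107, 0, 0, 0, 0, -0.107, 0, 0, 0, 0, -0.107, 0, 0, 0, 0, -0.107, 0, 0, 0, 0, -0.107, 0, 0, 0, 0, -0.107, 0, 0, 0, 0, -0.107, 0, 0, 0, 0, -0.107, 0, 0]
}}

```text
t: 10.17
position: [0.5386, 0.0241, 0.0771]
eef_rot: [-180.0, -0.1, 173.1]
wrist_force: [0.5, 0.4, 0.7]
grip_width: 0.0003
grasp_force: 0.0
```

{"op": "carry_out", "data": {
  "moves": [0, 0, 0.108, 0, 0, 0, 0, 0.108, 0, 0, 0, 0, 0.108, 0, 0, 0, 0, 0.108, 0, 0]
}}

```text
t: 10.5
position: [0.5425, 0.0253, 0.0492]
eef_rot: [179.9, 0.4, 173.3]
wrist_force: [-5.9, 0.6, 31.8]
grip_width: 0.0007
grasp_force: 16.0
```

{"op": "carry_out", "data": {
  "moves": [0, 0, -0.3, 0, 0, 0, 0, -0.3, 0, 0, 0, 0, -0.3, 0, 0, 0, 0, -0.3, 0, 0, 0, 0, -0.3, 0, 0, 0, 0, -0.3, 0, 0]
}}

```text
t: 11.0
position: [0.5382, 0.0241, 0.1344]
eef_rot: [-180.0, -0.1, 173.1]
wrist_force: [0.6, 0.1, -0.3]
grip_width: 0.0003
grasp_force: 0.0
```

```bash
cat > find.py <<'E'
from h import *
def find(fn):
    im=snap('top',fn); f=im['frame'][:,:,::-1]
    m=cv2.inRange(f,(0,0,0),(60,70,95)); roi=np.zeros_like(m); roi[180:300,185:285]=255
    n,l,s,c=cv2.connectedComponentsWithStats(m&roi)
    for i in range(1,n):
        if s[i,4]>100: print(s[i].tolist(),c[i].round(1),ray(im,*c[i],.02)[:2].round(3))
    return im
E
python3 - <<'E'
from find import *
find('t3.png')
b=snap('scene','sc4.png')['frame'][160:260,255:355,::-1]
cv2.imwrite('pics/f.png',cv2.resize(b,(400,400),interpolation=cv2.INTER_CUBIC))
import json;json.dump([.539,.0246,.0781+.09-.0324+.0000,-186.86],open('cmd.json','w'))
E
```

```text
[221, 202, 64, 98, 2320] [253.4 241.4] [0.511 0.225]
[185, 217, 39, 61, 1065] [199.9 246. ] [0.497 0.35 ]
[185, 287, 43, 13, 422] [202.8 294.1] [0.387 0.337]
```

View pics/f.png

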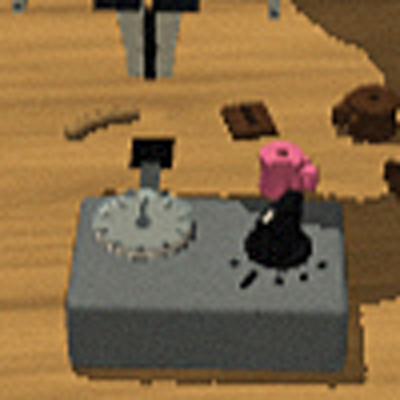

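The hand points straight up in this view, 180°, which is five counts, and the key is up. Now chunk D.

Run:
```python
from plan import *
plan([(.4512,.2047,.15,-84,70,1),(.4512,.2047,.022,-84,70,2)])
```

```text
[0.17, 0.263, -0.022, -0.268] 70 x 8
[-0.083, 0.302, -0.023, -0.268] 70 x 8
[-0.037, 0.018, -0.003, -0.035] 70 x 2
[-0.0, 0.0, 0.427, -0.0] 70 x 6
end [ 4.513e-01  2.046e-01  2.200e-02 -8.408e+01]
```

{"op": "carry_out", "data": {
  "moves": [0.17, 0.263, -0.022, -0.268, 70, 0.17, 0.263, -0.022, -0.268, 70, 0.17, 0.263, -0.022, -0.268, 70, 0.17, 0.263, -0.022, -0.268, 70, 0.17, 0.263, -0.022, -0.268, 70, 0.17, 0.263, -0.022, -0.268, 70, 0.17, 0.263, -0.022, -0.268, 70, 0.17, 0.263, -0.022, -0.268, 70],
  "newtons": 25
}}

```text
t: 11.77
position: [0.4972, 0.1086, 0.1408]
eef_rot: [180.0, -0.1, -138.4]
wrist_force: [0.5, 0.4, -1.3]
grip_width: 0.0484
grasp_force: 0.0
```

{"op": "carry_out", "data": {
  "moves": [-0.083, 0.302, -0.023, -0.268, 70, -0.083, 0.302, -0.023, -0.268, 70, -0.083, 0.302, -0.023, -0.268, 70, -0.083, 0.302, -0.023, -0.268, 70, -0.083, 0.302, -0.023, -0.268, 70, -0.083, 0.302, -0.023, -0.268, 70, -0.083, 0.302, -0.023, -0.268, 70, -0.083, 0.302, -0.023, -0.268, 70]
}}

```text
t: 12.43
position: [0.4562, 0.193, 0.148]
eef_rot: [179.9, -0.1, -90.3]
wrist_force: [0.4, -0.3, 0.4]
grip_width: 0.0699
grasp_force: 0.0
```

{"op": "carry_out", "data": {
  "moves": [-0.037, 0.018, -0.003, -0.035, 70, -0.037, 0.018, -0.003, -0.035, 70]
}}

```text
t: 12.6
position: [0.451, 0.2049, 0.1493]
eef_rot: [180.0, -0.0, -84.1]
wrist_force: [-0.5, -0.2, 0.7]
grip_width: 0.0701
grasp_force: 0.0
```

Run:
```python
from h import *
im=snap('scene','sc5.png'); f=im['frame'][:,:,::-1].copy()
for p in [(.621,.348),(.546,.328),(.547,.2275),(.4512,.2047),(.425,.309)]:
    u,v=proj(im,(*p,.03)); cv2.circle(f,(int(u+.5),int(v+.5)),1,(0,255,0),-1)
cv2.imwrite('pics/g.png',cv2.resize(f[90:250,300:500],(800,640),interpolation=cv2.INTER_CUBIC)[40:])
```

```text
(no output)
```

View pics/g.png

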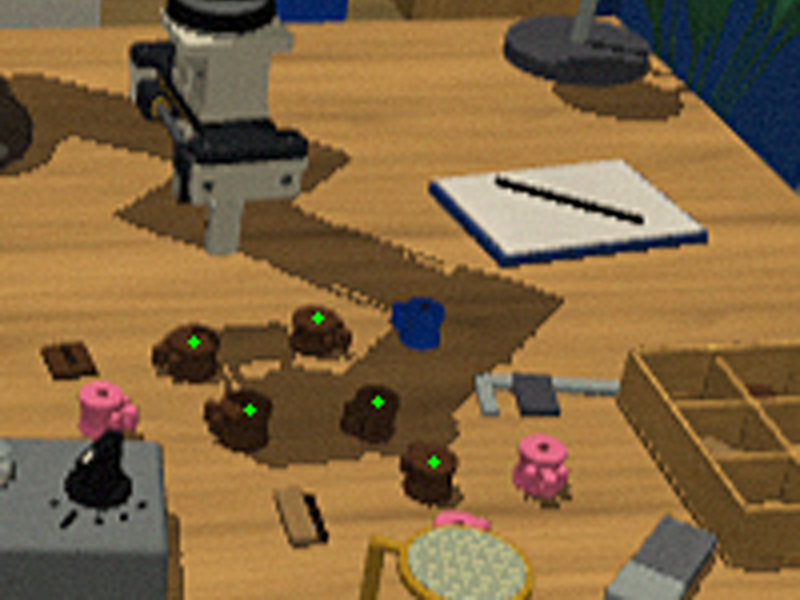

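All five are still at their measured spots (green dots on the spool tops), and the gripper is above D. I grasp it and plan the placement.

{"op": "carry_out", "data": {
  "moves": [0, 0, 0.427, 0, 70, 0, 0, 0.427, 0, 70, 0, 0, 0.427, 0, 70, 0, 0, 0.427, 0, 70, 0, 0, 0.427, 0, 70, 0, 0, 0.427, 0, 70]
}}

```text
t: 13.15
position: [0.451, 0.2037, 0.021]
eef_rot: [179.9, -0.1, -84.3]
wrist_force: [-0.3, 0.2, -0.9]
grip_width: 0.0701
grasp_force: 0.0
```

{"op": "carry_out", "data": {
  "moves": [0, 0, 0, 0, 20, 0, 0, 0, 0, 20, 0, 0, 0, 0, 20, 0, 0, 0, 0, 20, 0, 0, 0, 0, 20, 0, 0, 0, 0, 20]
}}

```text
t: 13.65
position: [0.4512, 0.2043, 0.022]
eef_rot: [-180.0, 0.0, -84.1]
wrist_force: [-1.4, -0.0, 4.5]
grip_width: 0.0415
grasp_force: 25.0
```

```bash
cat >> plan.py <<'E'
def slot(dx,dy):
    a=math.radians(4.2);c,s=math.cos(a),math.sin(a)
    return .597+c*dx-s*dy, -.273+s*dx+c*dy
E
python3 - <<'E'
from plan import *
x,y=slot(-.068,.074); print(x,y)
plan([(.4513,.2046,.15,-84.08,20,1),(x,y,.15,4.2,20,2),(x,y,.047,4.2,20,2)])
E
```

```text
0.523762988961292 -0.2041789260900691
[0.0, -0.0, -0.427, -0.0] 20 x 5
[0.755, -0.055, 0.0, -0.268] 20 x 8
[0.45, 0.437, 0.0, -0.222] 20 x 8
[0.0, -0.0, 0.344, -0.0] 20 x 5
end [ 0.5237 -0.2043  0.0469  4.12  ]
```

{"op": "carry_out", "data": {
  "moves": [0, 0, -0.427, 0, 20, 0, 0, -0.427, 0, 20, 0, 0, -0.427, 0, 20, 0, 0, -0.427, 0, 20, 0, 0, -0.427, 0, 20]
}}

```text
t: 14.07
position: [0.4525, 0.2056, 0.1528]
eef_rot: [-179.7, 0.2, -84.1]
wrist_force: [-0.5, -0.1, -1.2]
grip_width: 0.0411
grasp_force: 25.0
```

{"op": "carry_out", "data": {
  "moves": [0.755, -0.055, 0, -0.268, 20, 0.755, -0.055, 0, -0.268, 20, 0.755, -0.055, 0, -0.268, 20, 0.755, -0.055, 0, -0.268, 20, 0.755, -0.055, 0, -0.268, 20, 0.755, -0.055, 0, -0.268, 20, 0.755, -0.055, 0, -0.268, 20, 0.755, -0.055, 0, -0.268, 20]
}}

```text
t: 14.73
position: [0.4899, -0.022, 0.1481]
eef_rot: [179.9, 0.1, -35.7]
wrist_force: [-0.0, 0.3, -0.9]
grip_width: 0.0414
grasp_force: 25.0
```

{"op": "carry_out", "data": {
  "moves": [0.45, 0.437, 0, -0.222, 20, 0.45, 0.437, 0, -0.222, 20, 0.45, 0.437, 0, -0.222, 20, 0.45, 0.437, 0, -0.222, 20, 0.45, 0.437, 0, -0.222, 20, 0.45, 0.437, 0, -0.222, 20, 0.45, 0.437, 0, -0.222, 20, 0.45, 0.437, 0, -0.222, 20]
}}

```text
t: 15.4
position: [0.5224, -0.2055, 0.1477]
eef_rot: [-180.0, 0.2, 4.0]
wrist_force: [0.6, 0.4, -0.9]
grip_width: 0.0419
grasp_force: 2.5
```

{"op": "carry_out", "data": {
  "moves": [0, 0, 0.344, 0, 20, 0, 0, 0.344, 0, 20, 0, 0, 0.344, 0, 20, 0, 0, 0.344, 0, 20, 0, 0, 0.344, 0, 20]
}}

```text
t: 15.82
position: [0.5223, -0.2041, 0.0447]
eef_rot: [-180.0, 0.2, 4.1]
wrist_force: [0.0, -0.6, -0.0]
grip_width: 0.042
grasp_force: 25.0
```

The grip slackened briefly (2.5 N) but recovered at 42 mm width, so D is still held. Releasing it and going to C.

{"op": "carry_out", "data": {
  "moves": [0, 0, 0, 0, 54, 0, 0, 0, 0, 54, 0, 0, 0, 0, 54, 0, 0, -0.4, 0, 54, 0, 0, -0.4, 0, 54, 0, 0, -0.4, 0, 54, 0, 0, -0.4, 0, 54]
}}

```text
t: 16.4
position: [0.5278, -0.2056, 0.1755]
eef_rot: [179.8, -0.8, 4.2]
wrist_force: [1.1, -0.7, 1.1]
grip_width: 0.0539
grasp_force: 0.0
```

Run:
```python
from plan import *
from h import *
p=json.load(open('cmd.json'));p[2]+=.12;json.dump(p,open('cmd.json','w'))
plan([(.547,.2275,.15,61,70,1),(.547,.2275,.022,61,70,2)])
im=snap('top','t6.png');cv2.imwrite('pics/h.png',cv2.resize(im['frame'][170:290,400:560,::-1],(640,480)))
```

```text
[0.117, -0.925, 0.036, -0.204] 70 x 8
[0.353, -0.367, 0.02, -0.112] 70 x 5
[0.0, 0.0, 0.427, -0.0] 70 x 6
end [5.469e-01 2.275e-01 2.200e-02 6.100e+01]
```

View pics/h.png

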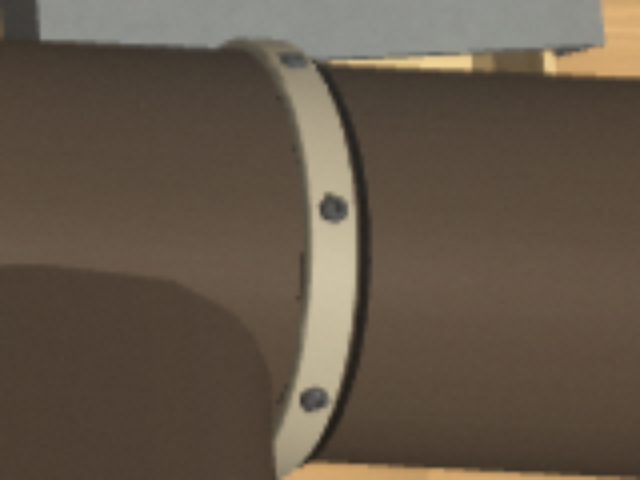

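The arm hides the drawer in this view, so I'll check it later. Next, C.

{"op": "carry_out", "data": {
  "moves": [0.117, -0.925, 0.036, -0.204, 70, 0.117, -0.925, 0.036, -0.204, 70, 0.117, -0.925, 0.036, -0.204, 70, 0.117, -0.925, 0.036, -0.204, 70, 0.117, -0.925, 0.036, -0.204, 70, 0.117, -0.925, 0.036, -0.204, 70, 0.117, -0.925, 0.036, -0.204, 70, 0.117, -0.925, 0.036, -0.204, 70]
}}

```text
t: 17.12
position: [0.539, 0.0792, 0.1556]
eef_rot: [180.0, -0.1, 41.1]
wrist_force: [-0.7, -0.3, 0.3]
grip_width: 0.0696
grasp_force: 0.0
```

{"op": "carry_out", "data": {
  "moves": [0.353, -0.367, 0.02, -0.112, 70, 0.353, -0.367, 0.02, -0.112, 70, 0.353, -0.367, 0.02, -0.112, 70, 0.353, -0.367, 0.02, -0.112, 70, 0.353, -0.367, 0.02, -0.112, 70, 0.353, -0.367, 0.02, -0.112, 70]
}}

```text
t: 17.62
position: [0.5463, 0.2284, 0.1491]
eef_rot: [-180.0, 0.0, 61.1]
wrist_force: [-0.1, -1.4, -0.5]
grip_width: 0.0704
grasp_force: 0.0
```

```bash
cat > chk.py <<'E'
from h import *
import sys
# scene camera: dark-brown blob centroids vs expected for chunk positions
def chk(fn):
    im=snap('scene',fn); f=im['frame']; h=cv2.cvtColor(f,cv2.COLOR_RGB2HSV)
    m=((f[:,:,0]<85)&(h[:,:,1]>90)&(h[:,:,0]<18)).astype(np.uint8)*255
    for n,p in dict(A=(.621,.348),B=(.546,.328),C=(.547,.2275),D=(.4512,.2047),E=(.425,.309)).items():
        u,v=proj(im,(*p,.015)); u,v=int(u+.5),int(v+.5); w=m[v-14:v+15,u-14:u+15]
        ys,xs=np.nonzero(w); print(n,(u,v),len(xs),'off',(xs.mean()-14).round(1) if len(xs) else None,(ys.mean()-14).round(1) if len(ys) else None)
E
python3 - <<'E'
from chk import *
chk('sc6.png')
# reference from earlier pic
import h,chk as c
im=dict(np.load('pics/sc5.png.npz')); c.snap=lambda *a:im; c.chk('x')
E
```

```text
A (407, 219) 254 off -2.1 -1.7
B (394, 204) 239 off 1.6 2.6
C (361, 206) 201 off -0.6 -0.7
D (348, 189) 51 off 9.4 12.0
E (378, 183) 160 off 1.9 0.5
A (407, 219) 213 off -2.1 -3.2
B (394, 204) 254 off 2.0 2.3
C (361, 206) 236 off -2.2 -2.9
D (348, 189) 255 off 2.2 1.9
E (378, 183) 186 off 1.1 0.2
```

{"op": "carry_out", "data": {
  "moves": [0, 0, 0.427, 0, 70, 0, 0, 0.427, 0, 70, 0, 0, 0.427, 0, 70, 0, 0, 0.427, 0, 70, 0, 0, 0.427, 0, 70, 0, 0, 0.427, 0, 70]
}}

```text
t: 18.17
position: [0.5466, 0.2259, 0.0216]
eef_rot: [-180.0, 0.1, 60.9]
wrist_force: [0.1, -0.1, 0.4]
grip_width: 0.0699
grasp_force: 0.0
```

{"op": "carry_out", "data": {
  "moves": [0, 0, 0, 0, 20, 0, 0, 0, 0, 20, 0, 0, 0, 0, 20, 0, 0, 0, 0, 20, 0, 0, 0, 0, 20, 0, 0, 0, 0, 20]
}}

```text
t: 18.67
position: [0.5469, 0.2273, 0.022]
eef_rot: [180.0, -0.0, 61.0]
wrist_force: [-1.4, -0.5, 3.6]
grip_width: 0.0396
grasp_force: 25.0
```

{"op": "carry_out", "data": {
  "moves": [0, 0, -0.43, 0, 20, 0, 0, -0.43, 0, 20, 0, 0, -0.43, 0, 20, 0, 0, -0.43, 0, 20, 0, 0, -0.43, 0, 20]
}}

```text
t: 19.08
position: [0.5484, 0.2285, 0.1543]
eef_rot: [179.8, -0.4, 61.0]
wrist_force: [-1.0, 0.4, -1.5]
grip_width: 0.0395
grasp_force: 25.0
```

Run:
```python
from plan import *
p=json.load(open('cmd.json'));p[2]+=.129;json.dump(p,open('cmd.json','w'))
x,y=slot(-.008,.037); print(x,y)
plan([(x,y,.15,4.2,20,2),(x,y,.047,4.2,20,2)])
```

```text
0.586311670888482 -0.2366852699197161
[-0.775, 0.52, 0.002, 0.19] 20 x 8
[-0.232, 0.575, 0.001, 0.126] 20 x 7
[0.0, -0.0, 0.344, -0.0] 20 x 5
end [ 0.5863 -0.2368  0.0469  4.12  ]
```

{"op": "carry_out", "data": {
  "moves": [-0.775, 0.52, 0.002, 0.19, 20, -0.775, 0.52, 0.002, 0.19, 20, -0.775, 0.52, 0.002, 0.19, 20, -0.775, 0.52, 0.002, 0.19, 20, -0.775, 0.52, 0.002, 0.19, 20, -0.775, 0.52, 0.002, 0.19, 20, -0.775, 0.52, 0.002, 0.19, 20, -0.775, 0.52, 0.002, 0.19, 20]
}}

```text
t: 19.75
position: [0.5693, -0.0564, 0.1483]
eef_rot: [-180.0, 0.2, 26.5]
wrist_force: [0.4, 0.3, -0.2]
grip_width: 0.0391
grasp_force: 25.0
```

{"op": "carry_out", "data": {
  "moves": [-0.232, 0.575, 0.001, 0.126, 20, -0.232, 0.575, 0.001, 0.126, 20, -0.232, 0.575, 0.001, 0.126, 20, -0.232, 0.575, 0.001, 0.126, 20, -0.232, 0.575, 0.001, 0.126, 20, -0.232, 0.575, 0.001, 0.126, 20, -0.232, 0.575, 0.001, 0.126, 20]
}}

```text
t: 20.33
position: [0.5851, -0.2381, 0.1478]
eef_rot: [-180.0, 0.2, 4.0]
wrist_force: [0.3, 1.0, -1.1]
grip_width: 0.0396
grasp_force: 25.0
```

{"op": "carry_out", "data": {
  "moves": [0, 0, 0.344, 0, 20, 0, 0, 0.344, 0, 20, 0, 0, 0.344, 0, 20, 0, 0, 0.344, 0, 20, 0, 0, 0.344, 0, 20]
}}

```text
t: 20.75
position: [0.5852, -0.2357, 0.0448]
eef_rot: [-180.0, 0.2, 4.2]
wrist_force: [0.1, -0.3, 0.5]
grip_width: 0.0393
grasp_force: 25.0
```

{"op": "carry_out", "data": {
  "moves": [0, 0, 0, 0, 54, 0, 0, 0, 0, 54, 0, 0, 0, 0, 54, 0, 0, -0.4, 0, 54, 0, 0, -0.4, 0, 54, 0, 0, -0.4, 0, 54, 0, 0, -0.4, 0, 54]
}}

```text
t: 21.33
position: [0.5904, -0.2383, 0.1763]
eef_rot: [179.7, -0.8, 4.2]
wrist_force: [1.9, -0.7, 0.7]
grip_width: 0.054
grasp_force: 0.0
```

Run:
```python
from plan import *
p=json.load(open('cmd.json'));p[2]+=.12;json.dump(p,open('cmd.json','w'))
plan([(.621,.3483,.15,13,70,1),(.621,.3483,.022,13,70,2)])
```

```text
[0.122, -0.925, 0.027, -0.024] 70 x 8
[0.191, -0.913, 0.027, -0.023] 70 x 8
[0.025, -0.084, 0.002, -0.002] 70 x 2
[-0.0, -0.0, 0.427, -0.0] 70 x 6
end [ 0.6211  0.3482  0.022  12.94  ]
```

{"op": "carry_out", "data": {
  "moves": [0.122, -0.925, 0.027, -0.024, 70, 0.122, -0.925, 0.027, -0.024, 70, 0.122, -0.925, 0.027, -0.024, 70, 0.122, -0.925, 0.027, -0.024, 70, 0.122, -0.925, 0.027, -0.024, 70, 0.122, -0.925, 0.027, -0.024, 70, 0.122, -0.925, 0.027, -0.024, 70, 0.122, -0.925, 0.027, -0.024, 70]
}}

```text
t: 22.0
position: [0.6034, 0.0473, 0.1593]
eef_rot: [-179.9, -0.1, 8.7]
wrist_force: [-0.5, -0.1, -0.3]
grip_width: 0.0698
grasp_force: 0.0
```

{"op": "carry_out", "data": {
  "moves": [0.191, -0.913, 0.027, -0.023, 70, 0.191, -0.913, 0.027, -0.023, 70, 0.191, -0.913, 0.027, -0.023, 70, 0.191, -0.913, 0.027, -0.023, 70, 0.191, -0.913, 0.027, -0.023, 70, 0.191, -0.913, 0.027, -0.023, 70, 0.191, -0.913, 0.027, -0.023, 70, 0.191, -0.913, 0.027, -0.023, 70]
}}

```text
t: 22.67
position: [0.6194, 0.3271, 0.1502]
eef_rot: [-179.9, -0.1, 12.8]
wrist_force: [-0.6, -0.8, -0.1]
grip_width: 0.07
grasp_force: 0.0
```

{"op": "carry_out", "data": {
  "moves": [0.025, -0.084, 0.002, -0.002, 70, 0.025, -0.084, 0.002, -0.002, 70]
}}

```text
t: 22.83
position: [0.6213, 0.3511, 0.15]
eef_rot: [-180.0, -0.1, 13.1]
wrist_force: [0.6, 0.6, 0.7]
grip_width: 0.0698
grasp_force: 0.0
```

Run:
```python
from chk import *
chk('sc7.png')
f=cv2.imread('pics/sc7.png')
cv2.imwrite('pics/i.png',np.vstack([cv2.resize(f[150:250,330:480],(600,400)),]))
```

```text
A (407, 219) 238 off -2.1 -0.7
B (394, 204) 206 off 1.5 2.8
C (361, 206) 0 off None None
D (348, 189) 0 off None None
E (378, 183) 148 off 1.7 0.0
```

{"op": "carry_out", "data": {
  "moves": [0, 0, 0.427, 0, 70, 0, 0, 0.427, 0, 70, 0, 0, 0.427, 0, 70, 0, 0, 0.427, 0, 70, 0, 0, 0.427, 0, 70, 0, 0, 0.427, 0, 70]
}}

```text
t: 23.38
position: [0.6212, 0.3471, 0.0219]
eef_rot: [180.0, 0.0, 12.9]
wrist_force: [-0.4, 0.3, 0.1]
grip_width: 0.0704
grasp_force: 0.0
```

{"op": "carry_out", "data": {
  "moves": [0, 0, 0, 0, 20, 0, 0, 0, 0, 20, 0, 0, 0, 0, 20, 0, 0, 0, 0, 20, 0, 0, 0, 0, 20, 0, 0, 0, 0, 20]
}}

```text
t: 23.88
position: [0.6211, 0.348, 0.0218]
eef_rot: [-180.0, -0.0, 12.9]
wrist_force: [-0.4, -0.6, 2.1]
grip_width: 0.0354
grasp_force: 15.5
```

{"op": "carry_out", "data": {
  "moves": [0, 0, -0.43, 0, 20, 0, 0, -0.43, 0, 20, 0, 0, -0.43, 0, 20, 0, 0, -0.43, 0, 20, 0, 0, -0.43, 0, 20]
}}

```text
t: 24.3
position: [0.6227, 0.3492, 0.1552]
eef_rot: [-179.8, -0.4, 13.0]
wrist_force: [-0.4, 0.7, -0.8]
grip_width: 0.0355
grasp_force: 25.0
```

Run:
```python
from plan import *
p=json.load(open('cmd.json'));p[2]+=.129;json.dump(p,open('cmd.json','w'))
x,y=slot(-.008,-.037)
plan([(x,y,.15,4.2,20,2),(x,y,.047,4.2,20,2)])
```

```text
[-0.249, 0.899, 0.001, 0.021] 20 x 8
[-0.19, 0.914, 0.002, 0.02] 20 x 8
[-0.047, 0.328, 0.0, 0.008] 20 x 5
[0.0, 0.0, 0.344, -0.0] 20 x 5
end [ 0.5916 -0.3105  0.0469  4.12  ]
```

{"op": "carry_out", "data": {
  "moves": [-0.249, 0.899, 0.001, 0.021, 20, -0.249, 0.899, 0.001, 0.021, 20, -0.249, 0.899, 0.001, 0.021, 20, -0.249, 0.899, 0.001, 0.021, 20, -0.249, 0.899, 0.001, 0.021, 20, -0.249, 0.899, 0.001, 0.021, 20, -0.249, 0.899, 0.001, 0.021, 20, -0.249, 0.899, 0.001, 0.021, 20]
}}

```text
t: 24.97
position: [0.6068, 0.0632, 0.1491]
eef_rot: [180.0, 0.2, 8.9]
wrist_force: [0.2, 0.2, -0.6]
grip_width: 0.0357
grasp_force: 25.0
```

{"op": "carry_out", "data": {
  "moves": [-0.19, 0.914, 0.002, 0.02, 20, -0.19, 0.914, 0.002, 0.02, 20, -0.19, 0.914, 0.002, 0.02, 20, -0.19, 0.914, 0.002, 0.02, 20, -0.19, 0.914, 0.002, 0.02, 20, -0.19, 0.914, 0.002, 0.02, 20, -0.19, 0.914, 0.002, 0.02, 20, -0.19, 0.914, 0.002, 0.02, 20]
}}

```text
t: 25.63
position: [0.5945, -0.2161, 0.1481]
eef_rot: [180.0, 0.1, 5.3]
wrist_force: [0.4, 0.4, 0.3]
grip_width: 0.0348
grasp_force: 25.0
```

{"op": "carry_out", "data": {
  "moves": [-0.047, 0.328, 0, 0.008, 20, -0.047, 0.328, 0, 0.008, 20, -0.047, 0.328, 0, 0.008, 20, -0.047, 0.328, 0, 0.008, 20, -0.047, 0.328, 0, 0.008, 20]
}}

```text
t: 26.05
position: [0.5906, -0.3113, 0.1481]
eef_rot: [-179.9, 0.1, 4.0]
wrist_force: [-0.2, 0.1, -0.8]
grip_width: 0.0356
grasp_force: 25.0
```

{"op": "carry_out", "data": {
  "moves": [0, 0, 0.344, 0, 20, 0, 0, 0.344, 0, 20, 0, 0, 0.344, 0, 20, 0, 0, 0.344, 0, 20, 0, 0, 0.344, 0, 20]
}}

```text
t: 26.47
position: [0.5911, -0.3093, 0.0452]
eef_rot: [-180.0, 0.1, 4.2]
wrist_force: [-0.2, -0.4, 0.5]
grip_width: 0.0352
grasp_force: 25.0
```

{"op": "carry_out", "data": {
  "moves": [0, 0, 0, 0, 50, 0, 0, 0, 0, 50, 0, 0, 0, 0, 50, 0, 0, -0.4, 0, 50, 0, 0, -0.4, 0, 50, 0, 0, -0.4, 0, 50, 0, 0, -0.4, 0, 50]
}}

```text
t: 27.05
position: [0.5956, -0.3125, 0.1769]
eef_rot: [179.6, -0.7, 4.2]
wrist_force: [1.4, 1.0, 2.4]
grip_width: 0.0496
grasp_force: 0.0
```

Run:
```python
from plan import *
p=json.load(open('cmd.json'));p[2]+=.12;json.dump(p,open('cmd.json','w'))
plan([(.5463,.3282,.15,-69,70,1),(.5463,.3282,.022,-69,70,2)])
```

```text
[0.001, -0.933, 0.025, 0.178] 70 x 8
[-0.494, -0.791, 0.024, 0.177] 70 x 8
[-0.241, -0.119, 0.007, 0.051] 70 x 4
[0.0, 0.0, 0.427, 0.0] 70 x 6
end [ 5.464e-01  3.283e-01  2.200e-02 -6.896e+01]
```

{"op": "carry_out", "data": {
  "moves": [0.001, -0.933, 0.025, 0.178, 70, 0.001, -0.933, 0.025, 0.178, 70, 0.001, -0.933, 0.025, 0.178, 70, 0.001, -0.933, 0.025, 0.178, 70, 0.001, -0.933, 0.025, 0.178, 70, 0.001, -0.933, 0.025, 0.178, 70, 0.001, -0.933, 0.025, 0.178, 70, 0.001, -0.933, 0.025, 0.178, 70]
}}

```text
t: 27.72
position: [0.5717, -0.0262, 0.1602]
eef_rot: [-179.9, -0.1, -27.7]
wrist_force: [0.3, -1.0, 0.2]
grip_width: 0.0697
grasp_force: 0.0
```

{"op": "carry_out", "data": {
  "moves": [-0.494, -0.791, 0.024, 0.177, 70, -0.494, -0.791, 0.024, 0.177, 70, -0.494, -0.791, 0.024, 0.177, 70, -0.494, -0.791, 0.024, 0.177, 70, -0.494, -0.791, 0.024, 0.177, 70, -0.494, -0.791, 0.024, 0.177, 70, -0.494, -0.791, 0.024, 0.177, 70, -0.494, -0.791, 0.024, 0.177, 70]
}}

```text
t: 28.38
position: [0.5521, 0.2538, 0.1526]
eef_rot: [-179.8, 0.0, -59.5]
wrist_force: [0.5, -0.4, 0.0]
grip_width: 0.07
grasp_force: 0.0
```

{"op": "carry_out", "data": {
  "moves": [-0.241, -0.119, 0.007, 0.051, 70, -0.241, -0.119, 0.007, 0.051, 70, -0.241, -0.119, 0.007, 0.051, 70, -0.241, -0.119, 0.007, 0.051, 70]
}}

```text
t: 28.72
position: [0.5461, 0.3299, 0.15]
eef_rot: [-180.0, 0.0, -68.8]
wrist_force: [-0.7, -0.6, -0.2]
grip_width: 0.0702
grasp_force: 0.0
```

Run:
```python
from chk import *
chk('sc8.png')
```

```text
A (407, 219) 68 off -5.1 -8.3
B (394, 204) 184 off 0.2 0.3
C (361, 206) 0 off None None
D (348, 189) 0 off None None
E (378, 183) 150 off 1.8 -0.1
```

{"op": "carry_out", "data": {
  "moves": [0, 0, 0.427, 0, 70, 0, 0, 0.427, 0, 70, 0, 0, 0.427, 0, 70, 0, 0, 0.427, 0, 70, 0, 0, 0.427, 0, 70, 0, 0, 0.427, 0, 70]
}}

```text
t: 29.27
position: [0.5466, 0.3269, 0.0219]
eef_rot: [180.0, -0.0, -69.0]
wrist_force: [0.6, -0.5, -0.0]
grip_width: 0.0699
grasp_force: 0.0
```

{"op": "carry_out", "data": {
  "moves": [0, 0, 0, 0, 20, 0, 0, 0, 0, 20, 0, 0, 0, 0, 20, 0, 0, 0, 0, 20, 0, 0, 0, 0, 20, 0, 0, 0, 0, 20]
}}

```text
t: 29.77
position: [0.5464, 0.328, 0.0218]
eef_rot: [-180.0, 0.0, -69.0]
wrist_force: [-0.4, -0.2, -0.3]
grip_width: 0.0356
grasp_force: 0.2
```

{"op": "carry_out", "data": {
  "moves": [0, 0, -0.43, 0, 20, 0, 0, -0.43, 0, 20, 0, 0, -0.43, 0, 20, 0, 0, -0.43, 0, 20, 0, 0, -0.43, 0, 20]
}}

```text
t: 30.18
position: [0.5478, 0.3294, 0.1547]
eef_rot: [-179.6, 0.2, -68.9]
wrist_force: [-0.0, -0.1, -1.2]
grip_width: 0.0336
grasp_force: 25.0
```

Run:
```python
from plan import *
p=json.load(open('cmd.json'));p[2]+=.129;json.dump(p,open('cmd.json','w'))
x,y=slot(-.068,-.074)
plan([(x,y,.15,4.2,20,2),(x,y,.047,4.2,20,2)])
```

```text
[0.865, 0.35, 0.001, -0.167] 20 x 8
[0.573, 0.736, 0.002, -0.168] 20 x 8
[0.053, 0.398, 0.0, -0.071] 20 x 6
[0.0, -0.0, 0.344, -0.0] 20 x 5
end [ 0.5345 -0.3519  0.0469  4.12  ]
```

{"op": "carry_out", "data": {
  "moves": [0.865, 0.35, 0.001, -0.167, 20, 0.865, 0.35, 0.001, -0.167, 20, 0.865, 0.35, 0.001, -0.167, 20, 0.865, 0.35, 0.001, -0.167, 20, 0.865, 0.35, 0.001, -0.167, 20, 0.865, 0.35, 0.001, -0.167, 20, 0.865, 0.35, 0.001, -0.167, 20, 0.865, 0.35, 0.001, -0.167, 20]
}}

```text
t: 30.85
position: [0.5396, 0.0434, 0.1491]
eef_rot: [179.8, 0.1, -39.1]
wrist_force: [-0.4, 1.1, -0.9]
grip_width: 0.0335
grasp_force: 25.0
```

{"op": "carry_out", "data": {
  "moves": [0.573, 0.736, 0.002, -0.168, 20, 0.573, 0.736, 0.002, -0.168, 20, 0.573, 0.736, 0.002, -0.168, 20, 0.573, 0.736, 0.002, -0.168, 20, 0.573, 0.736, 0.002, -0.168, 20, 0.573, 0.736, 0.002, -0.168, 20, 0.573, 0.736, 0.002, -0.168, 20, 0.573, 0.736, 0.002, -0.168, 20]
}}

```text
t: 31.52
position: [0.5353, -0.2367, 0.1482]
eef_rot: [180.0, 0.1, -8.9]
wrist_force: [0.1, 0.2, -1.0]
grip_width: 0.0333
grasp_force: 25.0
```

{"op": "carry_out", "data": {
  "moves": [0.053, 0.398, 0, -0.071, 20, 0.053, 0.398, 0, -0.071, 20, 0.053, 0.398, 0, -0.071, 20, 0.053, 0.398, 0, -0.071, 20, 0.053, 0.398, 0, -0.071, 20, 0.053, 0.398, 0, -0.071, 20]
}}

```text
t: 32.02
position: [0.5336, -0.352, 0.1483]
eef_rot: [-179.9, 0.1, 4.0]
wrist_force: [0.6, -0.3, -0.4]
grip_width: 0.0336
grasp_force: 25.0
```

{"op": "carry_out", "data": {
  "moves": [0, 0, 0.344, 0, 20, 0, 0, 0.344, 0, 20, 0, 0, 0.344, 0, 20, 0, 0, 0.344, 0, 20, 0, 0, 0.344, 0, 20]
}}

```text
t: 32.43
position: [0.534, -0.3506, 0.0454]
eef_rot: [-179.9, 0.1, 4.2]
wrist_force: [-0.4, -0.0, 0.0]
grip_width: 0.0335
grasp_force: 25.0
```

{"op": "carry_out", "data": {
  "moves": [0, 0, 0, 0, 46, 0, 0, 0, 0, 46, 0, 0, 0, 0, 46, 0, 0, -0.4, 0, 46, 0, 0, -0.4, 0, 46, 0, 0, -0.4, 0, 46, 0, 0, -0.4, 0, 46]
}}

```text
t: 33.02
position: [0.5382, -0.3543, 0.1764]
eef_rot: [179.6, -0.7, 4.2]
wrist_force: [1.4, -0.4, 1.8]
grip_width: 0.0456
grasp_force: 0.0
```

Run:
```python
from plan import *
p=json.load(open('cmd.json'));p[2]+=.12;json.dump(p,open('cmd.json','w'))
plan([(.425,.3091,.15,51,70,1),(.425,.3091,.022,51,70,2)])
```

```text
[-0.086, -0.929, 0.024, -0.109] 70 x 8
[0.231, -0.904, 0.023, -0.109] 70 x 8
[0.205, -0.304, 0.009, -0.042] 70 x 4
[0.0, -0.0, 0.427, -0.0] 70 x 6
end [4.251e-01 3.089e-01 2.200e-02 5.092e+01]
```

{"op": "carry_out", "data": {
  "moves": [-0.086, -0.929, 0.024, -0.109, 70, -0.086, -0.929, 0.024, -0.109, 70, -0.086, -0.929, 0.024, -0.109, 70, -0.086, -0.929, 0.024, -0.109, 70, -0.086, -0.929, 0.024, -0.109, 70, -0.086, -0.929, 0.024, -0.109, 70, -0.086, -0.929, 0.024, -0.109, 70, -0.086, -0.929, 0.024, -0.109, 70]
}}

```text
t: 33.68
position: [0.488, -0.0721, 0.1604]
eef_rot: [-180.0, -0.2, 23.9]
wrist_force: [-0.2, -0.4, 0.2]
grip_width: 0.07
grasp_force: 0.0
```

{"op": "carry_out", "data": {
  "moves": [0.231, -0.904, 0.023, -0.109, 70, 0.231, -0.904, 0.023, -0.109, 70, 0.231, -0.904, 0.023, -0.109, 70, 0.231, -0.904, 0.023, -0.109, 70, 0.231, -0.904, 0.023, -0.109, 70, 0.231, -0.904, 0.023, -0.109, 70, 0.231, -0.904, 0.023, -0.109, 70, 0.231, -0.904, 0.023, -0.109, 70]
}}

```text
t: 34.35
position: [0.4431, 0.2048, 0.1533]
eef_rot: [-180.0, -0.2, 43.6]
wrist_force: [0.4, 0.1, 0.4]
grip_width: 0.0701
grasp_force: 0.0
```

{"op": "carry_out", "data": {
  "moves": [0.205, -0.304, 0.009, -0.042, 70, 0.205, -0.304, 0.009, -0.042, 70, 0.205, -0.304, 0.009, -0.042, 70, 0.205, -0.304, 0.009, -0.042, 70]
}}

```text
t: 34.68
position: [0.4252, 0.313, 0.1503]
eef_rot: [180.0, -0.2, 51.1]
wrist_force: [-0.3, -0.1, 0.9]
grip_width: 0.0699
grasp_force: 0.0
```

Run:
```python
from chk import *
chk('sc9.png')
im=snap('top','t9.png');f=im['frame'][:,:,::-1];s=cv2.imread('pics/sc9.png')
cv2.imwrite('pics/j.png',np.hstack([cv2.resize(f[170:290,400:560],(440,330)),cv2.resize(s[150:240,330:430],(360,330))]))
```

```text
A (407, 219) 13 off -7.4 -11.8
B (394, 204) 48 off 2.3 -1.4
C (361, 206) 1 off 14.0 -6.0
D (348, 189) 0 off None None
E (378, 183) 158 off 2.1 0.7
```

View pics/j.png

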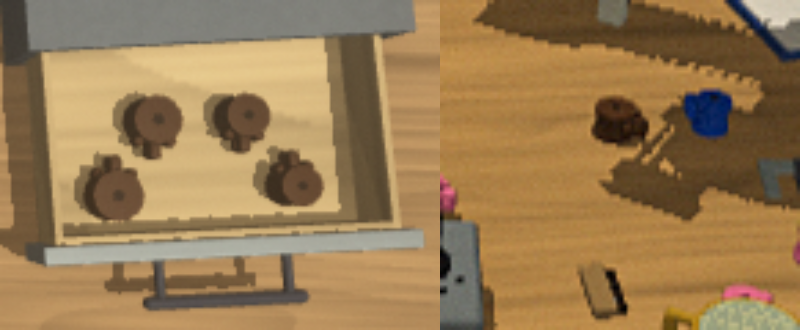

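The left panel shows four chunks standing in the drawer as planned. The right panel shows E, the last one, unmoved beside the blue decoy. Taking E.

{"op": "carry_out", "data": {
  "moves": [0, 0, 0.427, 0, 70, 0, 0, 0.427, 0, 70, 0, 0, 0.427, 0, 70, 0, 0, 0.427, 0, 70, 0, 0, 0.427, 0, 70, 0, 0, 0.427, 0, 70]
}}

```text
t: 35.28
position: [0.4252, 0.3075, 0.0217]
eef_rot: [180.0, 0.1, 50.8]
wrist_force: [0.9, 0.3, 0.5]
grip_width: 0.0703
grasp_force: 0.0
```

{"op": "carry_out", "data": {
  "moves": [0, 0, 0, 0, 20, 0, 0, 0, 0, 20, 0, 0, 0, 0, 20, 0, 0, 0, 0, 20, 0, 0, 0, 0, 20, 0, 0, 0, 0, 20, 0, 0, 0, 0, 20]
}}

```text
t: 35.87
position: [0.4251, 0.3088, 0.022]
eef_rot: [180.0, -0.0, 50.9]
wrist_force: [-2.2, -0.3, 4.0]
grip_width: 0.0373
grasp_force: 25.0
```

{"op": "carry_out", "data": {
  "moves": [0, 0, -0.43, 0, 20, 0, 0, -0.43, 0, 20, 0, 0, -0.43, 0, 20, 0, 0, -0.43, 0, 20, 0, 0, -0.43, 0, 20]
}}

```text
t: 36.28
position: [0.4261, 0.3102, 0.1539]
eef_rot: [-180.0, -0.4, 50.9]
wrist_force: [0.2, -0.5, -1.6]
grip_width: 0.0376
grasp_force: 25.0
```

Run:
```python
from plan import *
p=json.load(open('cmd.json'));p[2]+=.129;json.dump(p,open('cmd.json','w'))
x,y=slot(-.07,-.004)
plan([(x,y,.15,4.2,20,2),(x,y,.047,4.2,20,2)])
```

```text
[-0.613, 0.703, 0.002, 0.121] 20 x 8
[-0.309, 0.881, 0.001, 0.121] 20 x 8
[0.006, 0.133, 0.0, 0.018] 20 x 3
[0.0, 0.0, 0.344, -0.0] 20 x 5
end [ 0.5275 -0.2821  0.0469  4.12  ]
```

{"op": "carry_out", "data": {
  "moves": [-0.613, 0.703, 0.002, 0.121, 20, -0.613, 0.703, 0.002, 0.121, 20, -0.613, 0.703, 0.002, 0.121, 20, -0.613, 0.703, 0.002, 0.121, 20, -0.613, 0.703, 0.002, 0.121, 20, -0.613, 0.703, 0.002, 0.121, 20, -0.613, 0.703, 0.002, 0.121, 20, -0.613, 0.703, 0.002, 0.121, 20]
}}

```text
t: 36.95
position: [0.4716, 0.0285, 0.1485]
eef_rot: [-180.0, 0.2, 28.9]
wrist_force: [0.2, -0.2, -1.6]
grip_width: 0.0379
grasp_force: 25.0
```

{"op": "carry_out", "data": {
  "moves": [-0.309, 0.881, 0.001, 0.121, 20, -0.309, 0.881, 0.001, 0.121, 20, -0.309, 0.881, 0.001, 0.121, 20, -0.309, 0.881, 0.001, 0.121, 20, -0.309, 0.881, 0.001, 0.121, 20, -0.309, 0.881, 0.001, 0.121, 20, -0.309, 0.881, 0.001, 0.121, 20, -0.309, 0.881, 0.001, 0.121, 20]
}}

```text
t: 37.62
position: [0.5202, -0.2473, 0.1477]
eef_rot: [-180.0, 0.2, 7.1]
wrist_force: [1.0, 0.5, -0.7]
grip_width: 0.0376
grasp_force: 25.0
```

{"op": "carry_out", "data": {
  "moves": [0.006, 0.133, 0, 0.018, 20, 0.006, 0.133, 0, 0.018, 20, 0.006, 0.133, 0, 0.018, 20]
}}

```text
t: 37.87
position: [0.5265, -0.2832, 0.1478]
eef_rot: [-179.9, 0.2, 4.0]
wrist_force: [0.4, 0.9, -1.8]
grip_width: 0.0376
grasp_force: 25.0
```

{"op": "carry_out", "data": {
  "moves": [0, 0, 0.344, 0, 20, 0, 0, 0.344, 0, 20, 0, 0, 0.344, 0, 20, 0, 0, 0.344, 0, 20, 0, 0, 0.344, 0, 20]
}}

```text
t: 38.28
position: [0.5263, -0.2811, 0.045]
eef_rot: [-179.9, 0.2, 4.2]
wrist_force: [-0.3, 0.1, -0.6]
grip_width: 0.0375
grasp_force: 25.0
```

{"op": "carry_out", "data": {
  "moves": [0, 0, 0, 0, 49, 0, 0, 0, 0, 49, 0, 0, 0, 0, 49, 0, 0, -0.4, 0, 49, 0, 0, -0.4, 0, 49, 0, 0, -0.4, 0, 49, 0, 0, -0.4, 0, 49]
}}

```text
t: 38.87
position: [0.5314, -0.284, 0.1759]
eef_rot: [179.7, -0.7, 4.2]
wrist_force: [0.7, -0.7, 1.1]
grip_width: 0.0488
grasp_force: 0.0
```

Run:
```python
from plan import *
p=json.load(open('cmd.json'));p[2]+=.12;json.dump(p,open('cmd.json','w'))
x,y=slot(-.20,0); print(x,y,math.hypot(x,y))
plan([(x,y,.15,4.2,0,1),(x,y,.06,4.2,0,2)])
```

```text
0.3975371045551084 -0.28764763942552635 0.4906902423781594
[-0.433, -0.013, 0.056, -0.0] 0 x 5
[-0.0, 0.0, 0.3, -0.0] 0 x 5
end [ 0.3976 -0.2875  0.0601  4.12  ]
```

{"op": "carry_out", "data": {
  "moves": [-0.433, -0.013, 0.056, 0, 0, -0.433, -0.013, 0.056, 0, 0, -0.433, -0.013, 0.056, 0, 0, -0.433, -0.013, 0.056, 0, 0, -0.433, -0.013, 0.056, 0, 0]
}}

```text
t: 39.28
position: [0.3947, -0.2877, 0.1505]
eef_rot: [-180.0, -0.1, 4.0]
wrist_force: [1.1, -1.0, 1.0]
grip_width: 0.021
grasp_force: 0.0
```

{"op": "carry_out", "data": {
  "moves": [0, 0, 0.3, 0, 0, 0, 0, 0.3, 0, 0, 0, 0, 0.3, 0, 0, 0, 0, 0.3, 0, 0, 0, 0, 0.3, 0, 0]
}}

```text
t: 39.7
position: [0.3985, -0.2882, 0.0607]
eef_rot: [180.0, 0.0, 4.2]
wrist_force: [0.7, -0.2, 0.5]
grip_width: 0.0005
grasp_force: 0.0
```

{"op": "carry_out", "data": {
  "moves": [0.033, 0, 0, 0, 0, 0.067, 0, 0, 0, 0, 0.1, 0, 0, 0, 0, 0.133, 0, 0, 0, 0, 0.167, 0, 0, 0, 0, 0.2, 0, 0, 0, 0, 0.233, 0, 0, 0, 0, 0.267, 0, 0, 0, 0]
}}

```text
t: 40.37
position: [0.4783, -0.2819, 0.0596]
eef_rot: [-180.0, 0.0, 4.1]
wrist_force: [-1.5, -0.5, 0.1]
grip_width: 0.0002
grasp_force: 0.7
```

{"op": "carry_out", "data": {
  "moves": [0.033, 0, 0, 0, 0, 0.067, 0, 0, 0, 0, 0.1, 0, 0, 0, 0, 0.133, 0, 0, 0, 0, 0.167, 0, 0, 0, 0, 0.2, 0, 0, 0, 0, 0.233, 0, 0, 0, 0, 0.267, 0, 0, 0, 0]
}}

```text
t: 41.03
position: [0.5581, -0.2762, 0.0595]
eef_rot: [-180.0, 0.0, 4.1]
wrist_force: [-2.1, 0.9, -0.6]
grip_width: 0.0002
grasp_force: 0.7
```

{"op": "carry_out", "data": {
  "moves": [0.02, 0, 0, 0, 0, 0.04, 0, 0, 0, 0, 0.05, 0, 0, 0, 0]
}}

```text
t: 41.28
position: [0.5733, -0.2754, 0.0597]
eef_rot: [180.0, -0.0, 4.1]
wrist_force: [-0.8, 0.3, -0.1]
grip_width: 0.0008
grasp_force: 0.3
```

{"op": "carry_out", "data": {
  "moves": [0.01, 0, 0, 0, 0, 0.02, 0, 0, 0, 0, 0.02, 0, 0, 0, 0]
}}

```text
t: 41.53
position: [0.5778, -0.275, 0.0596]
eef_rot: [-180.0, 0.1, 4.1]
wrist_force: [-2.4, -0.7, 0.3]
grip_width: 0.0007
grasp_force: 1.3
```

{"op": "carry_out", "data": {
  "moves": [0.01, 0, 0, 0, 0, 0.01, 0, 0, 0, 0]
}}

```text
t: 41.7
position: [0.5779, -0.2749, 0.0594]
eef_rot: [-179.9, 0.3, 4.1]
wrist_force: [-10.5, -1.4, 6.9]
grip_width: 0.0005
grasp_force: 5.2
```

{"op": "carry_out", "data": {
  "moves": [0.007, 0, 0, 0, 0, 0.007, 0, 0, 0, 0]
}}

```text
t: 41.87
position: [0.5781, -0.2749, 0.0594]
eef_rot: [-179.9, 0.5, 4.0]
wrist_force: [-16.3, -2.1, 11.5]
grip_width: 0.0005
grasp_force: 8.1
```

The drawer came up against a hard stop near the predicted shut position. Backing off and looking.

{"op": "carry_out", "data": {
  "moves": [-0.2, 0, 0, 0, 0, -0.2, 0, 0, 0, 0, -0.5, 0, 0, 0, 0, -0.5, 0, 0, 0, 0, -0.5, 0, 0, 0, 0, -0.5, 0, 0, 0, 0]
}}

```text
t: 42.37
position: [0.431, -0.2853, 0.0602]
eef_rot: [-180.0, -0.0, 4.0]
wrist_force: [0.3, 0.2, 0.1]
grip_width: 0.0001
grasp_force: 0.0
```

{"op": "carry_out", "data": {
  "moves": [0, 0, -0.4, 0, 0, 0, 0, -0.4, 0, 0, 0, 0, -0.4, 0, 0, 0, 0.8, -0.4, 0, 0, 0, 0.8, -0.4, 0, 0, 0, 0.8, -0.4, 0, 0, 0, 0.8, -0.4, 0, 0, 0, 0.8, -0.4, 0, 0]
}}

```text
t: 43.03
position: [0.4497, -0.4954, 0.1803]
eef_rot: [179.9, -0.1, 4.2]
wrist_force: [1.0, -0.4, 0.3]
grip_width: 0.0003
grasp_force: 0.0
```

Run:
```python
from h import *
f=snap('top','t10.png')['frame'][:,:,::-1]; s=snap('scene','sc10.png')['frame'][:,:,::-1]
cv2.imwrite('pics/k.png',np.hstack([cv2.resize(f[70:300,180:560],(480,290)),cv2.resize(s[150:260,255:375],(316,290))]))
cv2.imwrite('pics/l.png',cv2.resize(f[160:250,380:580],(800,360),interpolation=cv2.INTER_CUBIC))
```

```text
(no output)
```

View pics/k.png

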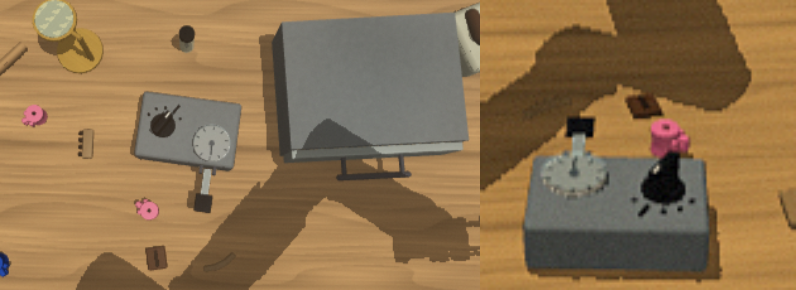

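View pics/l.png

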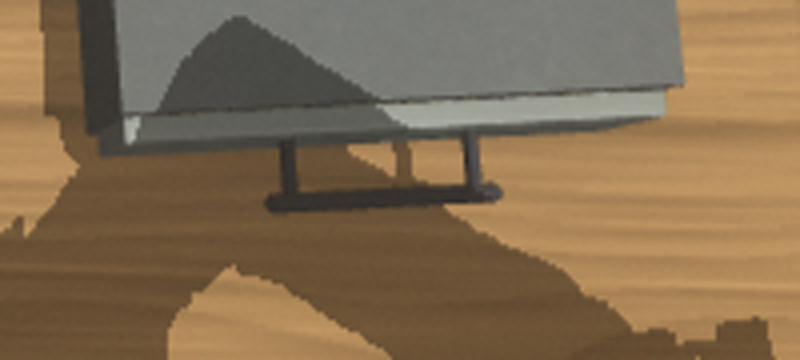

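Five counts show (hand at 180°), the selector is at the bar and the drawer front sits at the case. A numeric check of the handle's travel:

Run:
```python
from h import *
im=dict(np.load('pics/t10.png.npz'))
C=lambda u,v,z:ray(im,(u+.5)/4-.5+380,(v+.5)/4-.5+160,z)
a=(C(272,201,.06)+C(496,191,.06))/2; print(a, np.linalg.norm(a[:2]-np.array([.4452,-.2858])))
# case front edge vs panel back edge
print(C(130,113,.095),C(684,84,.095),'panel front',C(135,140,.08),C(665,112,.08))
```

```text
[ 0.59706031 -0.27338776  0.06      ] 0.15236671577884173
[ 0.63495975 -0.12525024  0.095     ] [ 0.65761196 -0.41873603  0.095     ] panel front [ 0.62239785 -0.13142815  0.08      ] [ 0.64466014 -0.41707223  0.08      ]
```

The handle moved 152 mm against a start opening of about 150 mm, and ended on a rigid stop, so the drawer is shut.

```bash
python3 -c "
from bench import *
print(finish_job())"
```

```text
the job is handed in; nothing more can be done
None
```

I turned the selector to the long bar, counted five vertebra chunks on the dial, put all five in the drawer, pushed it shut and handed the job in; no verdict came back.

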